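# Show a radio valve behind the stall's inspection lens

## Robot

A 7-joint arm with a two-finger parallel gripper is mounted at the origin on the work surface. World frame = base frame: x ahead of the robot, y to its left, z up, the work surface at z = 0. Lengths are in mm, angles in rad, forces in N, time in s.
With the tool pointing down it reaches from about 425 to 1025 mm from the base axis. Payload 9.4 kg.
Tool frame: the origin (TCP) lies midway between the tips of the shut fingers; the grasp point (between the pads) lies 19 mm behind it (r.hold_point_z is the distance from the TCP to the grasp point, in mm); z points along the fingers, y is the line along which they close (so a half turn about z gives the same grasp; the last joint's range is limited). The gripper opens to 93 mm and grips with 3 to 60 N. Pads are 15 mm wide; open, the fingers measure 128 mm over their backs; the gripper's body (75 mm by 188 mm) begins 65 mm behind the grasp point.
Start: joints at [1.246, 0.599, -0.003, 1.599, 0.002, 0.943, -0.08], TCP at [177.81, -702.857, 179.118] pointing down, gripper open.
Joint ranges: [-2.57, 2.57], [-0.35, 1.97], [-1.29, 1.29], [0.11, 2.56], [-1.05, 4.19], [0.11, 1.86], [-2.63, 2.63]. Speed limits (rad/s): [2.22, 2.22, 3.01, 3.01, 3.14, 3.14, 3.14].

## Interface

Orientations are given as a unit quaternion [x, y, z, w].
In Python, from plant import r gives the robot as it stands.
- The arm moves only by the shell command python3 -m creep 'ROWS' [FORCE]. ROWS is text: rows parted by semicolons, each of 7 numbers parted by spaces: the shift along the tool's x, y, z in mm, then the turn, a rotation vector about the tool's x, y, z in rad, then the closure in counts, from 0 (fully open) to 255 (shut). In form: x y z rx ry rz hand; .... A call has 1 to 8 rows; each row shifts and turns the commanded pose from where the row before left it, along the tool's axes as they then stand; what a row does not reach is not made up. A row lasts 1/8 s, in which the tool goes at most 62.5 mm and 10.7 degrees, less where a joint would pass 70% of its speed; a pose out of reach is approached as far as the arm can. A call is refused whole if a number of a shift passes 62.5 or a number of a turn 0.188, either way. A call with a gripper value outside its range is refused whole. The fingers move at their own pace and stop on an object; FORCE is the grip in N (left out, the last holds). Time passes only in rows, so rows that do not move let the fingers close. It gives the time, the measured TCP pose, the force, the opening and the grip force at its end, in the units of the state.
- r.observe(): the state, without advancing time (a new reading comes with each control period).
- r.grab_frame(name): name is "side" or "top" or "wrist"; returns a dict with "img" (480x640x3 uint8, red, green, blue), "fx", "fy", "cx", "cy" (pixels), "k1" (the pictures are not rectified: a ray, as slopes to the right and down, at radius r is drawn at 1 + k1 r^2 times it, then the intrinsics apply), "camera_from_world" (4x4, takes a point from world to camera coordinates). Camera axes: x right, y down, z forward; pixel columns grow to the right and rows downward; lengths in mm; the calibration is good to about 2 mm. A picture is of the moment at which its call begins. There is no depth.
- r.hand_in(): hands the job in; it is judged then, once.
The state is a dict: "time_s": time; "joints": joint angles; "dq": joint speeds; "joint_torque": joint torques, N m; "eef_pos": TCP position; "tool_rot": TCP orientation; "ft_force": force on the tool from outside, world axes, zero at the start; "moment": the same for the moment, N m; "gripper_width": finger opening in mm; "grasp_force": force on a finger pad.
Only numpy, scipy, OpenCV 4.12 (cv2) and the standard library are available. Lean on these libraries where they do the work, as an engineer would, in place of code of your own. Each camera call takes 0.05 s, during which the arm holds its last target. There are 200 camera calls.

## Task

A buyer wants to look over the valve with the metal top cap: stand it upright in the round socket of the inspection carriage and let go of it. Then take the carriage's square post and slide the carriage along its rail towards the lens until its spring ball clicks into the notch, without running on past the notch. Finish still gripping the post, holding the carriage still in the notch; leave the other two valves and the small carton where they are.

Things in the scene. Friction and masses are not known exactly. Their poses are not given: they have to be found in the camera images.
- capped_valve: the valve to be shown: straight-sided, matt red glass on a black base, with a thin steel cap on top (the only one capped), 60 g. Origin at the centre of its foot, z up along it. From the foot up: pin ring 22 dia to 8 mm, black base 32 dia from 8 to 28 mm, straight bulb 30 dia from 28 to 76 mm, shoulder to 82, cap 10 dia from 82 to 94 mm. It starts upright in one of three pockets of a white tray
- pear_valve: bystander: pear-shaped valve, no cap, up to 38 mm dia, 80 mm tall, same materials; origin at its foot, in another pocket
- short_valve: bystander: short straight valve, no cap, 32 mm dia, 60 mm tall, same materials; origin at its foot, in another pocket
- tray: fixed white tray 70 (x) x 250 (y) x 22 mm high, origin under its centre; three pockets 37 dia, 14 deep (floors 8 mm above the table) in a row along its y axis, 85 mm apart, the middle one at its centre. Any valve can be in any pocket
- carton: bystander: loose cardboard carton 50 x 50 x 85 mm, 90 g, standing on the table; origin under its centre
- rail: fixed aluminium rail 370 mm long along its y axis, 80 wide (x), 20 high; origin under its centre on the table
- carriage: black carriage block on the rail, 60 (x) x 140 (y) mm, top 45 mm above the table; slides only along the rail's y, axes parallel to the rail's, 1.5 N of friction. Origin at table height below the socket's centre; the block runs from y = -110 to +30 mm. Starts near the rail's -y end; 200 mm of travel, ending at least 35 mm beyond the notch. A spring ball sits in its +x side, level with the socket
- socket (a point): centre of the floor of the carriage's round socket: 29 mm above the table; hole 36 dia, 16 deep, chamfered mouth 45 mm above the table; its axes are the carriage's. A valve in it stands on its pin ring with its foot at this point
- post_top (a point): centre of the top of the square aluminium post on the carriage, 16 x 16 mm, 70 mm tall above the block (its top 115 mm above the table), sides parallel to the rail; 90 mm behind the socket (carriage -y)
- notch (a point): where socket comes when the ball sits in the notch; axes of the rail; 55 to 165 mm from the start in carriage +y. Feel: the ball meets the first rod 15 mm before it; the push rises to about 10 N (at most 15) 14 to 10 mm before, then falls off, and the ball pulls the carriage forward for the last 7 mm; just beyond the notch the second rod resists with the same 10 N
- notch_block: fixed aluminium block beside the rail (its +x side), 28 mm along the rail, 45 high; origin on the rail's middle line. Two upright steel rods 10 dia, 14 apart, on its inner face: the notch is between them. It carries the round lens: 72 across, square to the rail's x, 55 mm from the rail's middle line, top 123 mm above the table
There are look-alikes about, which are no part of the job. What is shaped like the capped_valve but turquoise is not meant. Of the things shaped like the notch_block, the aluminium one is meant.

How it is judged:
By the outcome, as a careful person would: the job done as asked, in the order asked, and still so for the second after the job is handed in, while the arm keeps its last pose, push and grip.
It also fails if it takes over 67 s, if anything falls off the work surface, if the arm or the gripper's body presses on something with over 40 N, if the wrist force passes 120 N, or if a joint passes its speed limit or range.

## Working session

There is one attempt and no reset: what is moved stays moved. The work goes in short steps, Python scripts to look and compute and a shell command to move; the robot and the scene stay as the last step left them, time stands still between calls to the robot, and variables do not carry over. Pictures are saved under pics/ and viewed, at most 10 in all, crops included, and the job is handed in when it is done.

```bash
mkdir -p pics; ls; python3 - <<'E'
from plant import r
import cv2
s=r.observe();print(s)
for n in("top","side"):
    f=r.grab_frame(n);cv2.imwrite(f"pics/{n}0.png",f["img"][:,:,::-1])
    print(n,f["fx"],f["fy"],f["cx"],f["cy"],f["k1"],f["camera_from_world"])
E
```

```text
pics
{'time_s': 0.0, 'joints': array([ 1.2462886 ,  0.60012115, -0.00255962,  1.60010664,  0.00179447,
        0.94288641, -0.07981281]), 'dq': array([ 1.28368182e-03, -1.44594046e-05, -1.09536707e-04, -7.06567855e-05,
        9.15455531e-04, -9.56266722e-04,  1.99210493e-03]), 'joint_torque': array([-1.24105896e-03, -7.65057278e+01,  1.49663139e+00, -2.52359104e+01,
       -5.25242812e-02,  1.68458442e-02,  2.05604811e-04]), 'eef_pos': array([ 177.68677826, -702.33842108,  178.27094371]), 'tool_rot': array([ 9.92329988e-01,  1.23614794e-01, -1.56178726e-04, -7.43402021e-04]), 'ft_force': array([-1.36185883, -0.42971614,  0.19051706]), 'moment': array([ 0.03407434, -0.00896432,  0.05443064]), 'grasp_force': 0.0, 'gripper_width': 93.28564847927703}
top 485.15110148323265 485.15110148323265 327.18147353443396 237.44420008307128 -0.061418400053020655 [[-5.59486271e-04 -9.99618053e-01 -2.76303287e-02 -3.70699874e+01]
 [-9.96980712e-01  2.70301299e-03 -7.76025356e-02  5.31869892e+02]
 [ 7.76475806e-02  2.75034872e-02 -9.96601431e-01  1.11691592e+03]
 [ 0.00000000e+00  0.00000000e+00  0.00000000e+00  1.00000000e+00]]
side 509.8286402382667 509.8286402382667 327.0650921259228 239.35358721189607 0.04782162713089184 [[-8.67917675e-01 -4.96683782e-01 -4.91217987e-03  4.38130474e+02]
 [-3.56980019e-01  6.30611247e-01 -6.89126057e-01  2.81163628e+02]
 [ 3.45375412e-01 -5.96351135e-01 -7.24624833e-01  7.35907687e+02]
 [ 0.00000000e+00  0.00000000e+00  0.00000000e+00  1.00000000e+00]]
```

View pics/top0.png

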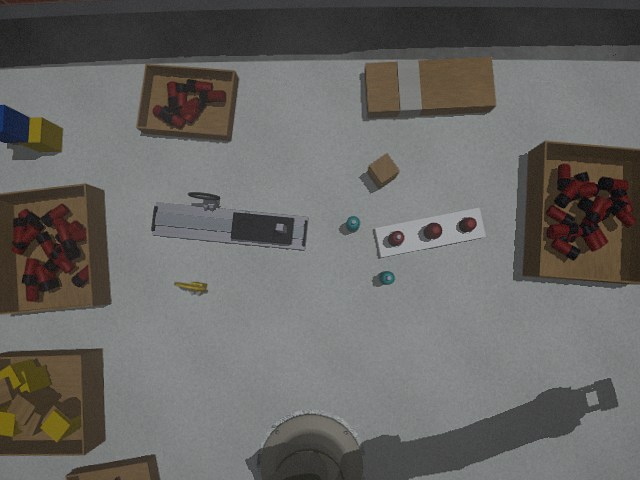

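View pics/side0.png

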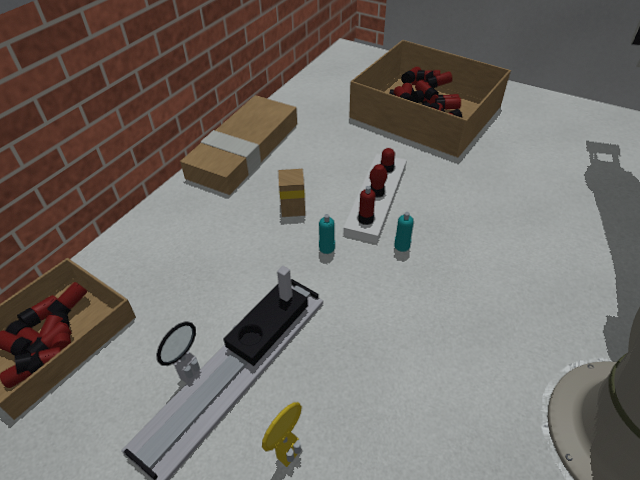

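Top: the capped valve is in the left pocket, about (396,238). Socket is near (247,228), post near (281,228), and the aluminium lens block near (205,200). The yellow lens and the turquoise valves are look-alikes. I'll enlarge the top and side views.

```bash
python3 - <<'E'
import cv2,numpy as np
t=cv2.imread("pics/top0.png");s=cv2.imread("pics/side0.png")
a=cv2.resize(t[180:260,145:315],None,fx=4.6,fy=4.6,interpolation=cv2.INTER_CUBIC)
b=cv2.resize(t[195:265,340:500],None,fx=3,fy=3,interpolation=cv2.INTER_CUBIC)
im=np.zeros((590,800,3),np.uint8);im[:a.shape[0],:a.shape[1]]=a;im[375:375+b.shape[0],:b.shape[1]]=b
cv2.imwrite("pics/c1.png",np.clip(im*1.5,0,255).astype(np.uint8))
a=cv2.resize(s[250:380,150:330],None,fx=3,fy=3,interpolation=cv2.INTER_CUBIC)
b=cv2.resize(s[140:250,335:415],None,fx=3,fy=3,interpolation=cv2.INTER_CUBIC)
im=np.zeros((400,800,3),np.uint8);im[:390,:540]=a;im[:330,550:790]=b
cv2.imwrite("pics/c2.png",np.clip(im*1.5,0,255).astype(np.uint8))
E
```

```text
(no output)
```

View pics/c1.png

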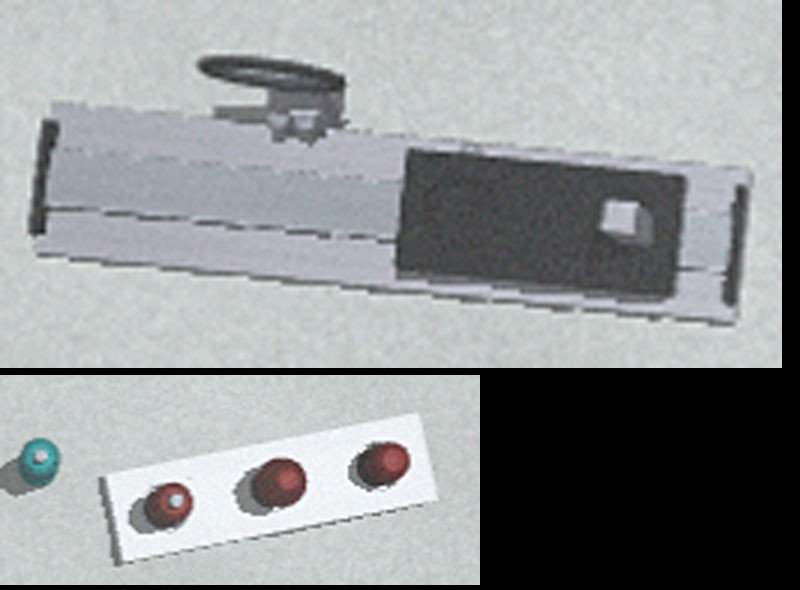

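View pics/c2.png

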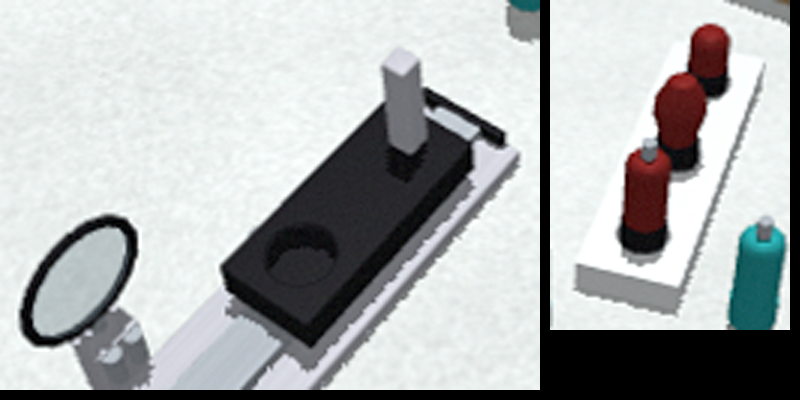

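c1: post top (621,216), block corners (408,150), (686,177), (673,297), (398,270), and rods near (281,127)/(308,124). The cap is at (176,500) in the lower inset. c2: socket mouth centre (302,254), post top (402,62), cap (650,143), rods (113,353)/(133,340).

```bash
cat > h.py <<'E'
import numpy as np,cv2
from plant import r
def at_z(f,px,z):
    K=np.array([[f["fx"],0,f["cx"]],[0,f["fy"],f["cy"]],[0,0,1]])
    q=np.array(px,float).reshape(-1,1,2)
    d=np.array([f["k1"],0,0,0,0.])
    n=cv2.undistortPoints(q,K,d,None,None).reshape(-1,2)
    T=f["camera_from_world"];R=T[:3,:3];c=-R.T@T[:3,3]
    D=np.c_[n,np.ones(len(n))]@R
    return c+D*((z-c[2])/D[:,2])[:,None]
def proj(f,P):
    T=f["camera_from_world"];K=np.array([[f["fx"],0,f["cx"]],[0,f["fy"],f["cy"]],[0,0,1]])
    return cv2.projectPoints(np.array(P,float).reshape(-1,1,3),cv2.Rodrigues(T[:3,:3])[0],T[:3,3],K,np.array([f["k1"],0,0,0,0.]))[0].reshape(-1,2)
E
python3 - <<'E'
from h import *
np.set_printoptions(precision=1,suppress=True)
t=r.grab_frame("top");s=r.grab_frame("side")
A=lambda p:(np.array(p)+.5)/4.6-.5+[145,180]
B=lambda p:(np.array(p)-[0,375]+.5)/3-.5+[340,195]
C=lambda p:(np.array(p)+.5)/3-.5+[150,250]
D=lambda p:(np.array(p)-[550,0]+.5)/3-.5+[335,140]
blk=at_z(t,A([(408,150),(686,177),(673,297),(398,270)]),45);print("block",blk, "mean",blk.mean(0))
print("edges",[np.linalg.norm(blk[i]-blk[i-1]) for i in range(4)])
print("post top/side",at_z(t,A((621,216)),115),at_z(s,C((402,62)),115))
print("socket side",at_z(s,C((302,254)),45))
print("rods t",at_z(t,A([(281,127),(308,124)]),45)," s",at_z(s,C([(113,353),(133,340)]),45))
print("cap",at_z(t,B((176,500)),102),at_z(s,D((650,143)),102))
tr=at_z(t,B([(104,478),(418,413),(437,498),(121,563)]),22);print("tray",tr,tr.mean(0),[np.linalg.norm(tr[i]-tr[i-1]) for i in range(4)])
rl=at_z(t,A([(52,103),(752,170),(737,323),(38,254)]),20);print("rail",rl)
for i in((1,0),(2,3)):
    d=rl[i[1]]-rl[i[0]];print(np.degrees(np.arctan2(-d[0],d[1])))
d=blk[0]-blk[1];print(np.degrees(np.arctan2(-d[0],d[1])))
print(r.observe()["time_s"])
E
```

```text
block [[589.2 179.2  45. ]
 [574.8  38.5  45. ]
 [514.6  44.7  45. ]
 [528.5 183.4  45. ]] mean [551.8 111.4  45. ]
edges [np.float64(60.82654213343835), np.float64(141.48613329224284), np.float64(60.5476252418707), np.float64(139.39415461931827)]
post top/side [[548.3  62.2 115. ]] [[545.2  65.6 115. ]]
socket side [[555.2 154.2  45. ]]
rods t [[601.3 244.4  45. ]
 [602.7 230.6  45. ]]  s [[603.  246.9  45. ]
 [599.1 236.5  45. ]]
cap [[ 527.4 -194.6  102. ]] [[ 525.5 -191.8  102. ]]
tray [[ 551.2 -148.3   22. ]
 [ 601.5 -394.3   22. ]
 [ 534.8 -407.4   22. ]
 [ 484.9 -160.9   22. ]] [ 543.1 -277.7   22. ] [np.float64(67.46541077468258), np.float64(251.10930731931998), np.float64(67.99619612453223), np.float64(251.47402570837303)]
rail [[618.3 373.3  20. ]
 [581.3   7.   20. ]
 [502.9  14.5  20. ]
 [539.2 378.5  20. ]]
-5.771109040980472
-5.70317346886418
-5.814505727825346
0.2
```

```bash
python3 -m creep '0 0 0 0 0 0.174 118; 0 0 0 0 0 0.174 118; 0 0 0 0 0 0 118; 0 0 0 0 0 0 118' 20
cat >> h.py <<'E'
from scipy.spatial.transform import Rotation as Ro
def go(target,yaw_x=-5.76):
    s=r.observe();R=Ro.from_quat(s["tool_rot"])
    y=np.radians(yaw_x);c,q=np.cos(y),np.sin(y)
    G=Ro.from_matrix(np.array([[c,q,0],[q,-c,0],[0,0,-1]]))
    np.set_printoptions(precision=3,suppress=True)
    print("t",round(s["time_s"],2),"pos",s["eef_pos"],"F",s["ft_force"],"w",round(s["gripper_width"],1),"g",round(s["grasp_force"],1))
    print("shift in tool",R.inv().apply(np.array(target)-s["eef_pos"])," turn",(R.inv()*G).as_rotvec())
E
python3 -c "
from h import *
go([526.3,-193.8,180])"
```

```text
time_s: 0.7
eef_pos: [177.9, -702.7, 179.0]
tool_rot: [0.999, -0.048, -0.0, -0.0]
ft_force: [0.3, 0.3, 0.1]
gripper_width: 58.0
grasp_force: 0.0
t 0.7 pos [ 177.938 -702.74   178.962] F [0.284 0.309 0.072] w 58.0 g 0.0
shift in tool [ 297.859 -540.052   -0.992]  turn [-0.     0.     0.004]
```

```bash
python3 -m creep '25 -45 0 0 0 0 118;25 -45 0 0 0 0 118;25 -45 0 0 0 0 118;25 -45 0 0 0 0 118;25 -45 0 0 0 0 118;25 -45 0 0 0 0 118;25 -45 0 0 0 0 118;25 -45 0 0 0 0 118'
python3 -m creep '25 -45 0 0 0 0 118;25 -45 0 0 0 0 118;25 -45 0 0 0 0 118;23 -45 0 0 0 0 118;0 0 0 0 0 0 118;0 0 0 0 0 0 118'
python3 - <<'E'
from h import *
go([526.3,-193.8,49])
f=r.grab_frame("wrist");cv2.imwrite("pics/w1.png",f["img"][:,:,::-1])
print(proj(f,[[526.3,-193.8,102],[526.3,-193.8,36]]))
print("cam",-f["camera_from_world"][:3,:3].T@f["camera_from_world"][:3,3])
E
```

```text
time_s: 1.7
eef_pos: [413.7, -363.4, 179.4]
tool_rot: [0.999, -0.049, 0.0, 0.0]
ft_force: [-0.1, -0.3, 0.6]
gripper_width: 50.1
grasp_force: 0.0
time_s: 2.45
eef_pos: [527.9, -195.9, 179.1]
tool_rot: [0.999, -0.049, -0.0, 0.0]
ft_force: [0.8, 0.1, 0.3]
gripper_width: 50.2
grasp_force: 0.0
t 2.45 pos [ 527.921 -195.888  179.085] F [0.82  0.07  0.343] w 50.2 g 0.0
shift in tool [ -1.771  -1.976 130.085]  turn [0.    0.    0.002]
[[321.814 232.818]
 [322.355 216.444]]
cam [ 592.888 -202.705  384.81 ]
```

View pics/w1.png

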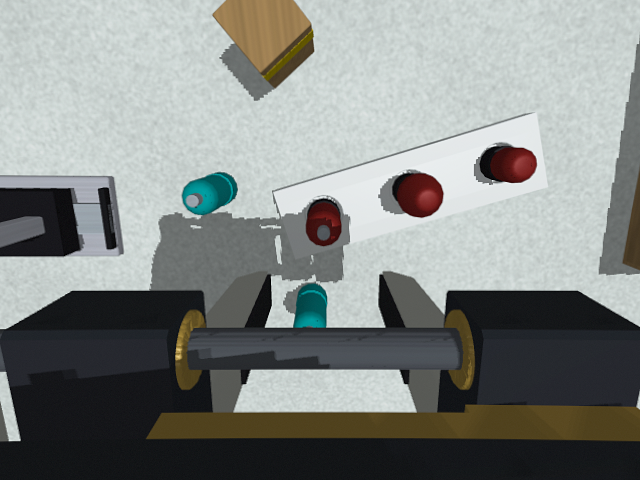

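The wrist view shows the cap at (323,232), where I predicted (322,233). So the position holds, and I'll descend and grip.

```bash
python3 -m creep '-1.8 -1.5 30 0 0 0 118;0 0 40 0 0 0 118;0 0 30 0 0 0 118;0 0 20 0 0 0 118;0 0 10 0 0 0 118;0 0 0 0 0 0 118;0 0 0 0 0 0 200;0 0 0 0 0 0 200' 20
python3 -m creep '0 0 0 0 0 0 200;0 0 0 0 0 0 200;0 0 0 0 0 0 200;0 0 0 0 0 0 200'
```

```text
time_s: 3.5
eef_pos: [527.1, -193.9, 49.9]
tool_rot: [0.999, -0.05, 0.001, 0.0]
ft_force: [-0.9, 0.2, 0.5]
gripper_width: 34.7
grasp_force: 0.0
time_s: 4.0
eef_pos: [527.5, -193.8, 49.9]
tool_rot: [0.999, -0.05, 0.001, 0.0]
ft_force: [0.1, -0.3, 7.2]
gripper_width: 20.3
grasp_force: 4.5
```

Width is 20 mm instead of 30, which is wrong, so I'll look before moving.

```bash
python3 - <<'E'
from h import *
go([526.3,-193.8,49])
f=r.grab_frame("wrist")["img"];s=r.grab_frame("side")["img"]
a=cv2.resize(s[110:290,270:470],None,fx=2.4,fy=2.4,interpolation=cv2.INTER_CUBIC)
b=cv2.resize(f[200:480,160:480],(320,280))
im=np.zeros((440,800,3),np.uint8);im[:432,:480]=a;im[:280,480:]=b
cv2.imwrite("pics/c3.png",im[:,:,::-1])
E
```

```text
t 4.0 pos [ 527.458 -193.812   49.854] F [ 0.126 -0.251  7.19 ] w 20.3 g 4.5
shift in tool [-1.155  0.104  0.852]  turn [ 0.    -0.002  0.   ]
```

View pics/c3.png

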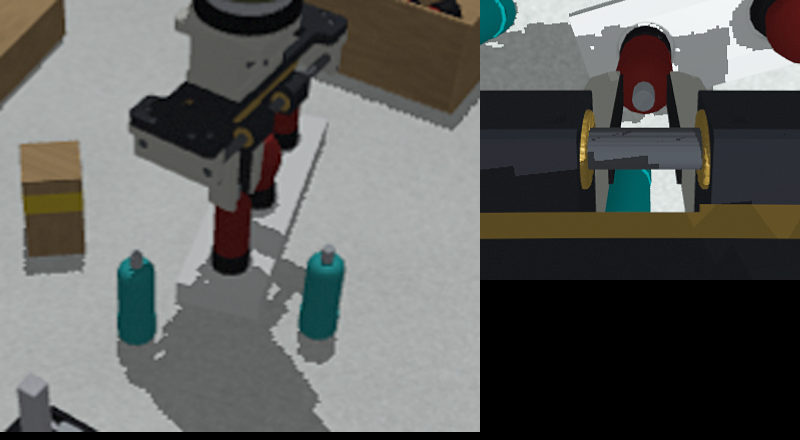

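```bash
python3 - <<'E'
from h import *
f=r.grab_frame("wrist")
s=r.observe();p=s["eef_pos"]
print("tcp",proj(f,[p,p+[0,0,19],p+[0,15,19],p+[0,-15,19]]))
print("cap pred",proj(f,[[526.3,-193.8,102],[526.3,-193.8,68],[541,-193.8,102]]))
im=f["img"][230:430,220:420];cv2.imwrite("pics/w2.png",cv2.resize(np.clip(im[:,:,::-1]*1.6,0,255).astype(np.uint8),(600,600),interpolation=cv2.INTER_CUBIC))
print(at_z(f,[(324,297)],102))
E
```

```text
tcp [[324.13459558 261.15028276]
 [324.0624627  272.2273881 ]
 [295.24131385 274.98888778]
 [352.99041734 269.46611056]]
cap pred [[324.1374697  300.0646456 ]
 [324.26540914 273.85028274]
 [320.64352036 267.91243028]]
[[ 527.71897082 -193.88403847  102.        ]]
```

View pics/w2.png

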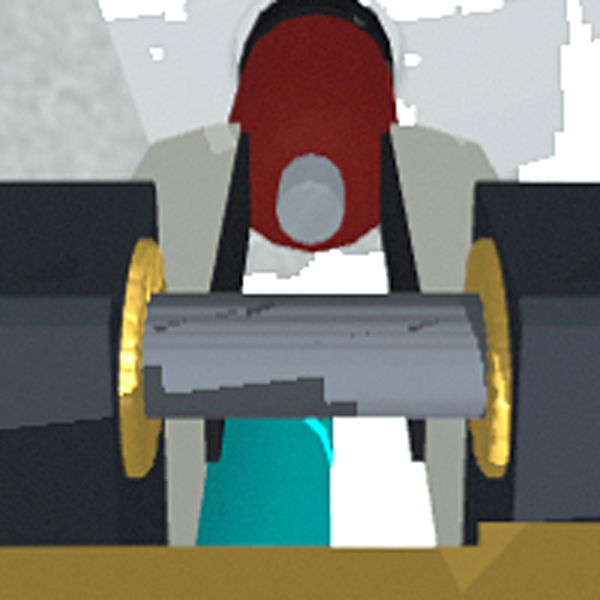

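```bash
python3 - <<'E'
from h import *
print(r.hold_point_z)
s=r.grab_frame("side");f=r.grab_frame("wrist");p=r.observe()["eef_pos"]
for z in(0,10,20,30,40):
    q=[p+[7.5,15,z],p+[-7.5,15,z],p+[7.5,10,z],p+[7.5,-10,z]]
    print(z,"side",proj(s,q)[:2].ravel(),"wrist",proj(f,q)[2:].ravel())
E
```

```text
18.8
0 side [359.152335   210.05889801 366.05733925 212.67300376] wrist [305.03157822 250.15053391 340.51405793 246.70284654]
10 side [359.36466606 206.26965391 366.3221337  208.88302895] wrist [304.08574936 255.25024017 341.25871992 251.65018765]
20 side [359.58034342 202.42362789 366.5911159  205.03599329] wrist [303.04515    260.85992353 342.07816276 257.09337901]
30 side [359.79945011 198.51946988 366.86439012 201.13053407] wrist [301.89474364 267.06033235 342.98427694 263.11110178]
40 side [360.02207202 194.55578482 367.14206424 197.16524296] wrist [300.61612505 273.95026742 343.99162237 269.79966368]
```

Wrist and side views both put the real fingertips about 35 mm above the nominal TCP, so the pads pinched the shoulder. I'll open, lower by 24 mm (nominal TCP 26, still above the tray top at 22), and grip again.

```bash
python3 -m creep '0 0 0 0 0 0 118;0 0 0 0 0 0 118;0 0 0 0 0 0 118;0 0 0 0 0 0 118;0 0 12 0 0 0 118;0 0 12 0 0 0 118;0 0 0 0 0 0 118;0 0 0 0 0 0 118'
python3 -m creep '0 0 0 0 0 0 220;0 0 0 0 0 0 220;0 0 0 0 0 0 220;0 0 0 0 0 0 220;0 0 0 0 0 0 220;0 0 0 0 0 0 220' 20
python3 - <<'E'
from h import *
f=r.grab_frame("wrist");s=r.grab_frame("side")
a=cv2.resize(s["img"][110:290,270:470],None,fx=2,fy=2,interpolation=cv2.INTER_CUBIC)
b=cv2.resize(f["img"][200:400,220:420],(400,400))
im=np.zeros((400,800,3),np.uint8);im[:360,:400]=a;im[:,400:]=b
cv2.imwrite("pics/c4.png",np.clip(im[:,:,::-1]*1.5,0,255).astype(np.uint8))
E
```

```text
time_s: 5.25
eef_pos: [526.5, -193.7, 24.8]
tool_rot: [0.999, -0.05, -0.0, -0.0]
ft_force: [-0.2, -0.4, 0.9]
gripper_width: 49.9
grasp_force: 0.0
time_s: 6.0
eef_pos: [526.9, -193.8, 25.3]
tool_rot: [0.999, -0.05, 0.0, 0.0]
ft_force: [-0.2, 1.0, 3.1]
gripper_width: 29.7
grasp_force: 20.0
```

View pics/c4.png

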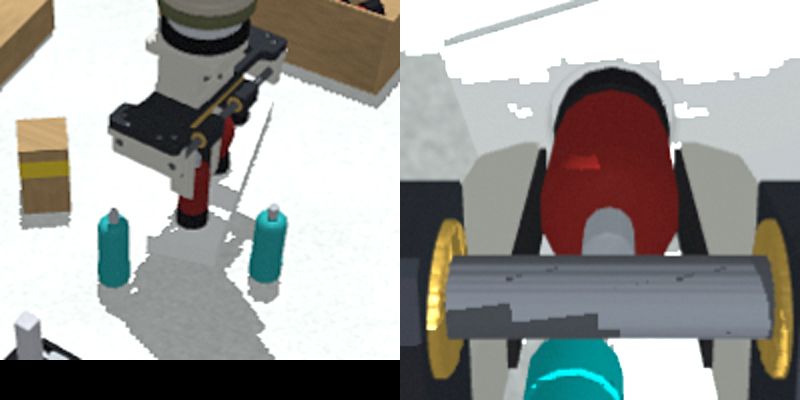

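Gripped at 29.7 mm and 20 N around the bulb. Lifting, then over to the carriage.

```bash
python3 -m creep '0 0 -10 0 0 0 220;0 0 -20 0 0 0 220;0 0 -40 0 0 0 220;0 0 -40 0 0 0 220;0 0 -40 0 0 0 220;0 0 0 0 0 0 220'
python3 -c "
from h import *
go([555.5,152.5,175])"
```

```text
time_s: 6.85
eef_pos: [528.1, -194.2, 178.3]
tool_rot: [0.999, -0.05, 0.003, 0.001]
ft_force: [0.4, 0.6, -1.3]
gripper_width: 29.4
grasp_force: 20.0
t 6.85 pos [ 528.079 -194.24   178.333] F [ 0.385  0.567 -1.308] w 29.4 g 20.0
shift in tool [  -7.496 -347.745    3.002]  turn [ 0.001 -0.005  0.   ]
```

```bash
python3 -m creep '-1 -25 0 0 0 0 220;-1 -45 0 0 0 0 220;-1 -50 0 0 0 0 220;-1 -50 0 0 0 0 220;-1 -50 0 0 0 0 220;-1 -50 0 0 0 0 220;-1 -45 0 0 0 0 220;0 -33 0 0 0 0 220'
python3 -m creep '0 0 0 0 0 0 220;0 0 0 0 0 0 220;0 0 0 0 0 0 220'
python3 - <<'E'
from h import *
go([555.5,152.5,46.3])
f=r.grab_frame("wrist");cv2.imwrite("pics/w3.png",f["img"][:,:,::-1])
th=np.linspace(0,2*np.pi,8,endpoint=False)
c=np.array([555.5,152.5,45]);u=np.array([.1005,.995,0]);x=np.array([.995,-.1005,0])
print("mouth",proj(f,[c+18*np.array([np.cos(a),np.sin(a),0]) for a in th]).round(0).tolist())
print("post",proj(f,[c-90*u+[0,0,70]+8*(i*u+j*x) for i,j in((1,1),(1,-1),(-1,-1),(-1,1))]).round(0).tolist())
print("block front corners",proj(f,[c+30*u+30*x,c+30*u-30*x,c-110*u+30*x]).round(0).tolist())
E
```

```text
time_s: 7.85
eef_pos: [553.5, 155.4, 174.1]
tool_rot: [0.999, -0.049, -0.001, 0.0]
ft_force: [0.4, 0.7, -0.1]
gripper_width: 29.5
grasp_force: 20.0
time_s: 8.22
eef_pos: [554.3, 151.7, 174.8]
tool_rot: [0.999, -0.051, -0.0, 0.0]
ft_force: [0.8, 0.2, -1.1]
gripper_width: 29.2
grasp_force: 20.0
t 8.22 pos [554.308 151.726 174.834] F [ 0.849  0.22  -1.141] w 29.2 g 20.0
shift in tool [  1.179  -0.993 128.533]  turn [ 0.001  0.001 -0.001]
mouth [[321.0, 196.0], [308.0, 203.0], [303.0, 218.0], [311.0, 231.0], [325.0, 235.0], [339.0, 228.0], [343.0, 214.0], [336.0, 200.0]]
post [[438.0, 223.0], [437.0, 245.0], [459.0, 245.0], [461.0, 223.0]]
block front corners [[289.0, 182.0], [291.0, 248.0], [449.0, 182.0]]
```

View pics/w3.png

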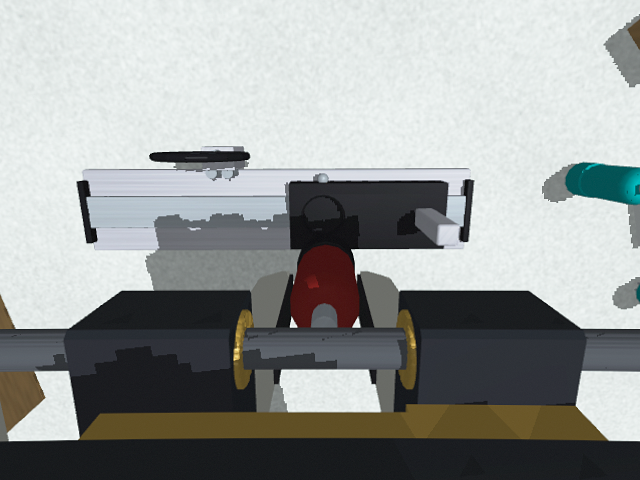

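Predicted block corners, post and mouth match the picture within 1–2 px: corners (289,182), (291,248), (447,182), post (449,234). Ball at 321 and rods at 212/229 put the notch about 89 mm ahead. Descending.

```bash
python3 -m creep '1.2 -1 30 0 0 0 220;0 0 40 0 0 0 220;0 0 25 0 0 0 220;0 0 10 0 0 0 220;0 0 5 0 0 0 220;0 0 0 0 0 0 220;0 0 0 0 0 0 220'
python3 -c "
from h import *
go([555.5,152.5,46.3])"
python3 -m creep '0 0 3 0 0 0 220;0 0 3 0 0 0 220;0 0 3 0 0 0 220;0 0 3 0 0 0 220;0 0 0 0 0 0 220'
python3 -c "
from h import *
go([555.5,152.5,46.3])"
```

```text
time_s: 9.15
eef_pos: [556.4, 154.3, 66.0]
tool_rot: [0.999, -0.05, 0.001, -0.0]
ft_force: [-0.2, 0.7, 0.7]
gripper_width: 29.3
grasp_force: 20.0
t 9.15 pos [556.353 154.278  65.952] F [-0.181  0.695  0.681] w 29.3 g 20.0
shift in tool [-0.695  1.866 19.65 ]  turn [-0.001 -0.001  0.   ]
time_s: 9.78
eef_pos: [555.6, 154.1, 52.8]
tool_rot: [0.999, -0.05, -0.0, 0.0]
ft_force: [-0.2, -0.1, -0.8]
gripper_width: 29.4
grasp_force: 20.0
t 9.78 pos [555.635 154.075  52.766] F [-0.231 -0.128 -0.783] w 29.4 g 20.0
shift in tool [0.027 1.579 6.466]  turn [0.    0.001 0.   ]
```

```bash
python3 -m creep '0 0.8 1.5 0 0 0 220;0 0 1.5 0 0 0 220;0 0 1.5 0 0 0 220;0 0 1 0 0 0 220;0 0 0 0 0 0 220'
python3 -c "
from h import *
go([555.5,152.5,46.3])"
```

```text
time_s: 10.4
eef_pos: [555.7, 153.3, 47.5]
tool_rot: [0.999, -0.05, -0.0, 0.0]
ft_force: [0.3, 0.0, -1.7]
gripper_width: 29.3
grasp_force: 20.0
t 10.4 pos [555.69  153.326  47.497] F [ 0.3    0.004 -1.666] w 29.3 g 20.0
shift in tool [-0.106  0.841  1.197]  turn [0. 0. 0.]
```

```bash
python3 -m creep '0 0 0.7 0 0 0 220;0 0 0.7 0 0 0 220;0 0 0 0 0 0 220'
python3 -m creep '0 0 0.7 0 0 0 220;0 0 0 0 0 0 220'
```

```text
time_s: 10.78
eef_pos: [555.9, 153.3, 46.3]
tool_rot: [0.999, -0.05, 0.0, -0.0]
ft_force: [-0.4, 0.4, 1.7]
gripper_width: 29.4
grasp_force: 20.0
time_s: 11.02
eef_pos: [556.3, 153.3, 46.2]
tool_rot: [0.999, -0.05, 0.001, -0.0]
ft_force: [-0.7, -0.6, 8.4]
gripper_width: 29.3
grasp_force: 20.0
```

Seated: contact at the expected height of 46.3, 8 N. Releasing and rising.

```bash
python3 -m creep '0 0 -0.7 0 0 0 150;0 0 0 0 0 0 130;0 0 0 0 0 0 118;0 0 0 0 0 0 118;0 0 0 0 0 0 118;0 0 -10 0 0 0 118;0 0 -30 0 0 0 118;0 0 -40 0 0 0 118'
python3 -m creep '0 0 -40 0 0 0 118;0 30 0 0 0 0 118;0 45 0 0 0 0 118;0 15 0 0 0 0 118;0 0 0 0 0 0 118;0 0 0 0 0 0 118'
python3 - <<'E'
from h import *
go([546.5,62.8,52])
f=r.grab_frame("wrist");s=r.grab_frame("side")
a=cv2.resize(s["img"][190:370,150:330],(400,400),interpolation=cv2.INTER_CUBIC)
b=cv2.resize(f["img"][130:330,190:390],(400,400))
cv2.imwrite("pics/c5.png",np.clip(np.hstack([a,b])[:,:,::-1]*1.3,0,255).astype(np.uint8))
print("post",proj(f,[[546.5,62.8,115]]),proj(s,[[546.5,62.8,115],[555.5,152.5,123]]))
E
```

```text
time_s: 12.02
eef_pos: [555.2, 153.1, 127.0]
tool_rot: [0.999, -0.05, -0.001, 0.0]
ft_force: [-0.4, 0.6, 0.1]
gripper_width: 49.8
grasp_force: 0.0
time_s: 12.78
eef_pos: [547.0, 65.3, 166.3]
tool_rot: [0.999, -0.049, 0.0, -0.0]
ft_force: [0.3, -0.6, 0.4]
gripper_width: 49.9
grasp_force: 0.0
t 12.78 pos [546.966  65.327 166.341] F [ 0.284 -0.616  0.395] w 49.9 g 0.0
shift in tool [ -0.232   2.652 114.338]  turn [-0.001 -0.     0.002]
post [[328.022 239.175]] [[283.953 268.813]
 [244.84  303.76 ]]
```

View pics/c5.png

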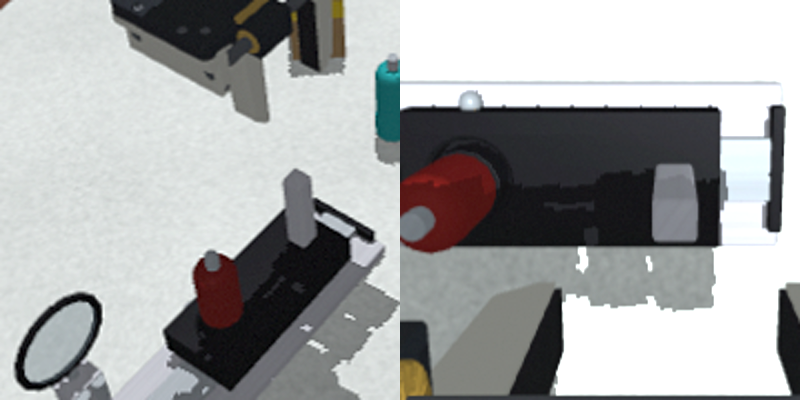

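The valve stands upright in the socket. The post top is at wrist px (327,237) against a prediction of (328,239). Descending onto the post.

```bash
python3 -m creep '-0.2 2 30 0 0 0 118;0 0 40 0 0 0 118;0 0 25 0 0 0 118;0 0 12 0 0 0 118;0 0 5 0 0 0 118;0 0 0 0 0 0 118;0 0 0 0 0 0 118'
python3 -m creep '0 0 0 0 0 0 255;0 0 0 0 0 0 255;0 0 0 0 0 0 255;0 0 0 0 0 0 255;0 0 0 0 0 0 255;0 0 0 0 0 0 255' 50
python3 -c "
from h import *
go([546.5,62.8,52])"
```

```text
time_s: 13.75
eef_pos: [546.9, 62.0, 55.0]
tool_rot: [0.999, -0.05, 0.001, -0.0]
ft_force: [-0.4, 0.2, 0.9]
gripper_width: 50.1
grasp_force: 0.0
time_s: 14.5
eef_pos: [546.4, 62.0, 54.3]
tool_rot: [0.999, -0.05, 0.0, -0.0]
ft_force: [0.3, 0.8, 2.5]
gripper_width: 15.5
grasp_force: 50.0
t 14.5 pos [546.412  61.985  54.287] F [0.29  0.755 2.513] w 15.5 g 50.0
shift in tool [ 0.006 -0.819  2.287]  turn [-0. -0.  0.]
```

```bash
python3 -m creep '0 -5 0 0 0 0 255;0 -8 0 0 0 0 255;0 -8 0 0 0 0 255;0 -8 0 0 0 0 255;0 -8 0 0 0 0 255;0 -8 0 0 0 0 255;0 -8 0 0 0 0 255;0 -7 0 0 0 0 255'
python3 -m creep '0 -4 0 0 0 0 255;0 0 0 0 0 0 255;0 0 0 0 0 0 255'
python3 -c "
from h import *
go([546.4+9.0,62.0+89.6,54.3])"
```

```text
time_s: 15.5
eef_pos: [552.4, 122.3, 54.3]
tool_rot: [0.999, -0.05, 0.0, -0.0]
ft_force: [-1.2, -2.1, 4.5]
gripper_width: 15.6
grasp_force: 50.0
time_s: 15.88
eef_pos: [552.8, 126.5, 54.3]
tool_rot: [0.999, -0.05, 0.0, -0.0]
ft_force: [-0.9, 1.6, 5.1]
gripper_width: 15.6
grasp_force: 50.0
t 15.88 pos [552.798 126.549  54.255] F [-0.939  1.574  5.13 ] w 15.6 g 50.0
shift in tool [  0.106 -25.185  -0.026]  turn [-0.001 -0.     0.001]
```

Travelled 64.5 mm with only friction felt. Now 2 mm per call, reading the force each time.

```bash
python3 -m creep '0 -2 0 0 0 0 255;0 -2 0 0 0 0 255;0 0 0 0 0 0 255' | grep -E 'pos|force:'
python3 -m creep '0 -2 0 0 0 0 255;0 0 0 0 0 0 255' | grep -E 'pos|ft'
python3 -m creep '0 -2 0 0 0 0 255;0 0 0 0 0 0 255' | grep -E 'pos|ft'
python3 -m creep '0 -2 0 0 0 0 255;0 0 0 0 0 0 255' | grep -E 'pos|ft'
python3 -m creep '0 -2 0 0 0 0 255;0 0 0 0 0 0 255' | grep -E 'pos|ft'
```

```text
eef_pos: [553.1, 129.3, 54.3]
ft_force: [-1.7, -0.5, 6.4]
grasp_force: 50.0
eef_pos: [553.2, 131.2, 54.3]
ft_force: [-1.5, 0.8, 5.4]
eef_pos: [553.5, 133.2, 54.2]
ft_force: [-1.2, -0.2, 5.7]
eef_pos: [553.7, 135.2, 54.3]
ft_force: [-1.0, -0.6, 5.4]
eef_pos: [553.8, 137.2, 54.2]
ft_force: [-0.9, -0.6, 6.5]
```

```bash
for i in 1; do python3 -m creep '0 -2 0 0 0 0 255;0 0 0 0 0 0 255' | grep -E 'pos|ft'; done
python3 -m creep '0 -2 0 0 0 0 255;0 0 0 0 0 0 255' | grep -E 'pos|ft'
python3 -m creep '0 -2 0 0 0 0 255;0 0 0 0 0 0 255' | grep -E 'pos|ft'
```

```text
eef_pos: [554.0, 139.2, 54.3]
ft_force: [-1.0, 0.1, 6.1]
eef_pos: [554.0, 139.7, 54.3]
ft_force: [-2.1, -4.9, 7.4]
eef_pos: [554.1, 140.6, 54.3]
ft_force: [-0.9, -9.1, 8.3]
```

Force is rising: the rod is met at y≈139.4, so the notch is expected at y≈154.5. Continuing.

```bash
python3 -m creep '0 -1.5 0 0 0 0 255;0 0 0 0 0 0 255' | grep -E 'pos|ft'
python3 -m creep '0 -1.5 0 0 0 0 255;0 0 0 0 0 0 255' | grep -E 'pos|ft'
python3 -m creep '0 -1.5 0 0 0 0 255;0 0 0 0 0 0 255' | grep -E 'pos|ft'
python3 -m creep '0 -1.5 0 0 0 0 255;0 0 0 0 0 0 255' | grep -E 'pos|ft|wid'
```

```text
eef_pos: [554.1, 141.3, 54.3]
ft_force: [-1.4, -9.1, 8.4]
eef_pos: [554.3, 142.7, 54.3]
ft_force: [-0.7, -9.9, 9.0]
eef_pos: [554.5, 145.0, 54.3]
ft_force: [-2.9, -7.0, 8.0]
eef_pos: [554.8, 147.4, 54.3]
ft_force: [-1.7, -4.2, 7.0]
gripper_width: 15.7
```

```bash
python3 -m creep '0 -1.5 0 0 0 0 255;0 0 0 0 0 0 255' | grep -E 'pos|ft'
python3 -m creep '0 -1 0 0 0 0 255;0 0 0 0 0 0 255' | grep -E 'pos|ft'
python3 -m creep '0 -1 0 0 0 0 255;0 0 0 0 0 0 255' | grep -E 'pos|ft|wid'
```

```text
eef_pos: [555.1, 150.2, 54.3]
ft_force: [-0.4, -0.8, 6.5]
eef_pos: [555.2, 151.6, 54.3]
ft_force: [-0.9, -0.5, 6.1]
eef_pos: [555.4, 152.8, 54.3]
ft_force: [-0.4, 0.2, 6.0]
gripper_width: 15.5
```

```bash
python3 -m creep '0 -0.8 0 0 0 0 255;0 0 0 0 0 0 255' | grep -E 'pos|ft'
python3 -m creep '0 -0.5 0 0 0 0 255;0 0 0 0 0 0 255;0 0 0 0 0 0 255' | grep -E 'pos|ft'
python3 - <<'E'
from h import *
f=r.grab_frame("wrist");t=r.grab_frame("top")
a=cv2.resize(f["img"][100:300,190:390],(400,400),interpolation=cv2.INTER_CUBIC)
b=cv2.resize(t["img"][180:260,170:250],(400,400),interpolation=cv2.INTER_CUBIC)
cv2.imwrite("pics/c6.png",np.clip(np.hstack([a,b])[:,:,::-1]*1.2,0,255).astype(np.uint8))
E
```

```text
eef_pos: [555.5, 153.5, 54.3]
ft_force: [-0.7, -0.0, 6.1]
eef_pos: [555.4, 153.6, 54.2]
ft_force: [-2.4, -2.2, 6.8]
```

View pics/c6.png

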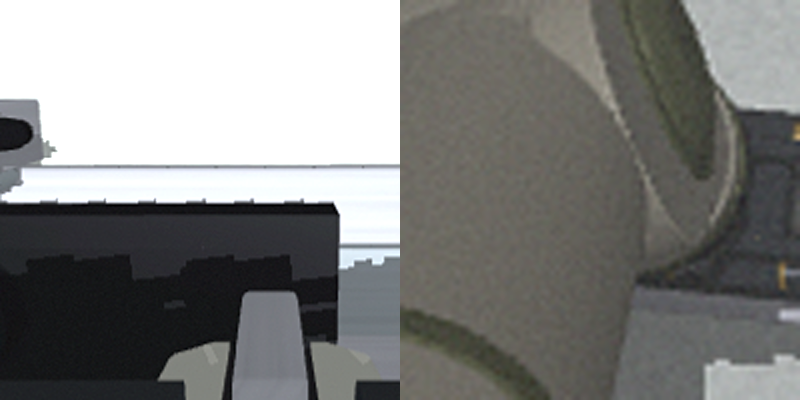

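The picture shows the post held between the pads, top at (270,295) in the left half. The notch itself is out of frame. By force, travel has stalled at y≈153.6 with resistance building, and the first rod was met about 15 mm earlier, so the ball is in the notch. I'll back off the slight overpush and check.

```bash
python3 -m creep '0 0.5 0 0 0 0 255;0 0 0 0 0 0 255;0 0 0 0 0 0 255;0 0 0 0 0 0 255'
python3 -m creep '0 0 0 0 0 0 255;0 0 0 0 0 0 255;0 0 0 0 0 0 255;0 0 0 0 0 0 255'
```

```text
time_s: 20.98
eef_pos: [555.4, 153.6, 54.3]
tool_rot: [0.999, -0.05, -0.0, 0.0]
ft_force: [-0.9, 0.5, 4.8]
gripper_width: 15.7
grasp_force: 50.0
time_s: 21.48
eef_pos: [555.4, 153.6, 54.3]
tool_rot: [0.999, -0.05, -0.0, 0.0]
ft_force: [-1.6, 0.3, 5.3]
gripper_width: 15.5
grasp_force: 50.0
```

```bash
python3 -c "
from plant import r
print(r.hand_in())"
```

```text
the job is handed in; nothing more can be done
None
```

I handed the job in at about 21.5 s: the capped valve stands released in the socket and the gripper still holds the post at 50 N. By force feel the ball is in the notch, about 92 mm along, though no picture shows that. My first grip closed on the valve's shoulder, so I reopened and regripped it lower, and I viewed 11 pictures against the limit of 10.

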